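# Post the full blade case into the used-blade safe

### The arm

A 7-joint arm with a two-finger parallel gripper is mounted at the origin on the work surface. World frame = base frame: x ahead of the robot, y to its left, z up, the work surface at z = 0. Lengths are in m, angles in rad, forces in N, time in s.
With the tool pointing down it reaches from about 0.35 to 0.9 m from the base axis. Payload 8.1 kg.
Tool frame: the origin (TCP) lies at the very end of the fingers, on their centre line; the grasp point (between the pads) lies 19 mm behind it; z points along the fingers, y is the line along which they close (so a half turn about z gives the same grasp; the last joint's range is limited). The gripper opens to 85 mm and grips with 20 to 120 N. Pads are 22 mm wide; open, the fingers measure 114 mm over their backs; the gripper's body (76 mm by 85 mm) begins 54 mm behind the grasp point. The pads swing forward as they close: fully open they stand 13 mm farther back than shut.
Start: joints at [1.229, 0.434, 0.025, 1.573, -0.012, 1.134, -0.075], TCP at [0.148, -0.607, 0.231] pointing down, gripper open.
Joint ranges: [-2.62, 2.62], [-0.44, 2.09], [-1.27, 1.32], [0.08, 2.57], [-1.32, 4.46], [0.12, 2], [-2.74, 2.74]. Speed limits (rad/s): [2.22, 2.22, 3.01, 3.01, 3.14, 3.14, 3.14].

### API

Orientations are given as a unit quaternion [x, y, z, w].
In Python, from rig import * gives the robot as it stands. The module is installed in compiled form; this text tells all that it offers.
- The arm moves only by the tool step_arm, never from a script. Its argument "plan" is a list of rows, each a list of 4 numbers: the shift along the tool's x, y, z in m, then the turn about the tool's z in degrees. In form: [[dx, dy, dz, yaw], ...]. A call has 1 to 8 rows; each row shifts and turns the commanded pose from where the row before left it, along the tool's axes as they then stand; what a row does not reach is not made up. A row lasts 1/8 s, in which the tool goes at most 62.5 mm and 10.7 degrees, less where a joint would pass 70% of its speed; a pose out of reach is approached as far as the arm can. A call is refused whole if a number of a shift passes 0.0625 or a number of a turn 10.7, either way. A call with a gripper value outside its range is refused whole. "jaw" is the finger opening in m, from 0 to 0.0854, set as the call begins (left out, the last holds). The fingers move at their own pace and stop on an object; "newtons" is the grip in N (left out, the last holds). Time passes only in rows, so rows that do not move let the fingers close. It gives the time, the measured TCP pose, the force, the opening and the grip force at its end, in the units of the state.
- get_state(): the state, without advancing time (a new reading comes with each control period).
- read_camera(name): name is "side" or "top"; returns the picture (384x512x3 uint8, red, green, blue); there is no depth.
- camera_model(name): a dict with "fovy" (degrees; the focal length in pixels is half the picture's height over the tangent of half this angle, whatever the lens; pixels are square), "cx", "cy" (the principal point, pixels), "R" (3x3) and "t" (3): a world point X has camera coordinates R X + t. Camera axes: x right, y down, z forward; pixel columns grow to the right and rows downward; lengths in m; the calibration is good to about 2 mm. A picture is of the moment at which its call begins. camera_model takes no time and is no camera call.
- sign_off(): hands the job in; it is judged then, once.
The state is a dict: "time": time; "q": joint angles; "dq": joint speeds; "joint_efforts": joint torques, N m; "position": TCP position; "ee_rot": TCP orientation; "ft_force": force on the tool from outside, world axes, zero at the start; "ft_torque": the same for the moment, N m; "width": finger opening in m; "gripper_force": force on a finger pad.
Only numpy, scipy, OpenCV 4.12 (cv2) and the standard library are available. Lean on these libraries where they do the work, as an engineer would, in place of code of your own. Each camera call takes 0.05 s, during which the arm holds its last target. There are 200 camera calls.

### The job

The blade case on the cutting mat is full of snapped-off blades. Press its lid fully shut where it lies, then bring it to the tray of the grey steel used-blade safe and push it, lying level and end first, through the sprung flap, so that it drops inside and the flap snaps shut behind it. Do not lift the case with its lid open, and leave the knife, the tape and the glue bottle where they are.

Things in the scene. Friction and masses are not known exactly. Their poses are not given: they have to be found in the camera images.
- case_centre (a point): Centre of the loose grey plastic blade case, 14 mm above its underside; axes of the case. A flat open-topped box 90 mm long (its x), 48 mm wide (its y), 24 mm high, with a lid 4 mm thick on top (28 mm high in all when shut). It weighs 0.12 to 0.25 kg and lies flat on the 3 mm thick cutting mat. Either end may go in first.
- lid (a joint): Angle of the case's flat lid, rad: 0 = shut, 1.57 = upright. The hinge runs along the case's long +y edge, 24 mm above its underside; the lid is 89 mm long and, when shut, reaches 45 mm from the hinge towards -y. The hinge is stiff (about 0.02 N m), so the lid stays at whatever angle it is left. It starts half open to nearly upright.
- mouth (a point): Middle of the lower edge of the safe's mouth, 125 mm above the bench, level with the tray; its x points level into the safe, z up. The mouth is 110 mm wide and 42 mm high. As the front leans back, its upper edge lies 24 mm farther in than its lower edge. Behind the lower edge there is no floor: the inside is open down to the bottom, and a case pushed in drops.
- tray (a point): Middle of the top of the safe's level steel feed tray, on which a case is laid to be pushed in. The tray is 80 mm deep (along the safe's x), 130 mm wide, has no side walls and ends at the mouth's lower edge; this point is 40 mm before the mouth. Same axes as the mouth.
- safe: The used-blade safe: a grey sheet-steel box bolted to the bench, 170 mm deep (its x, pointing in from the front), 200 mm wide, 185 mm high; origin at the centre of its underside. Its front is upright up to the tray and above that leans back 30 degrees; the front's top edge is 60 mm above the tray and 35 mm farther in than the mouth's lower edge.
- flap (a joint): Angle of the metal flap that fills the mouth, rad: 0 = shut, in line with the leaning front; grows to at most 1.9 as it swings inward. It is hinged along the mouth's upper edge and closed by a light spring (2 to 4 N of push opens it) that snaps it shut.
- knife: Black snap-off knife lying flat on the mat, about 155 mm long (its x), 20 mm wide, 17 mm high; origin under the middle. To be left alone.
- tape: Roll of paper tape lying flat, 96 mm outside diameter, 24 mm high; origin at the centre of its underside. To be left alone.
- glue: White glue bottle standing upright, 48 mm diameter, 130 mm high; origin at the centre of its underside. To be left alone.
Not all that is in view belongs to the job. Of the things like the part that bears case_centre, leave any that is turquoise; of the rest the larger one is meant.

How it is judged:
By the outcome, as a careful person would: the job done as asked, in the order asked, and still so for the second after the job is handed in, with the robot touching nothing.
It also fails if it takes over 67 s, if anything falls off the work surface, if the arm or the gripper's body presses on something with over 40 N, if the wrist force passes 120 N, or if a joint passes its speed limit or range.

## Working session

There is one attempt and no reset: what is moved stays moved. The work goes in short steps, Python scripts to look and compute and a tool call to move; the robot and the scene stay as the last step left them, time stands still between calls to the robot, and variables do not carry over. Pictures are saved under pics/ and viewed, at most 10 in all, crops included, and the job is handed in when it is done.

Besides the shell and the picture viewer there is one more tool, called by a JSON object that holds its "api" and its "payload". step_arm: Moves the arm, as the interface text tells. Its arguments: {"type":"object","properties":{"plan":{"type":"array","items":{"type":"array","items":{"type":"number"}}},"jaw":{"type":"number"},"newtons":{"type":"number"}},"required":["plan"]}

```bash
mkdir -p pics; python3 - <<'E'
from rig import *
import cv2,numpy as np
for n in("top","side"):
    cv2.imwrite(f"pics/{n}0.png",read_camera(n)[:,:,::-1])
    m=camera_model(n);print(n,m["fovy"],m["cx"],m["cy"],np.round(m["R"],4).tolist(),np.round(m["t"],4))
s=get_state();print(s["time"],s["position"],s["ee_rot"],s["width"])
E
```

```text
top 45.13918815447448 255.2349841649373 198.58104916391056 [[0.0116, -0.9997, 0.0232], [-0.9981, -0.013, -0.0601], [0.0604, -0.0225, -0.9979]] [-0.0634  0.6181  1.2883]
side 43.9012269169211 251.42478271787462 193.3410291396781 [[0.9998, 0.0007, 0.0177], [0.0121, -0.7567, -0.6537], [0.0129, 0.6538, -0.7566]] [-0.6066  0.0183  1.1962]
0.1 [ 0.14767183 -0.60683149  0.23060657] [ 9.92882290e-01  1.19097553e-01 -1.47509920e-04 -7.12967243e-04] 0.08525319159924007
```

View pics/top0.png

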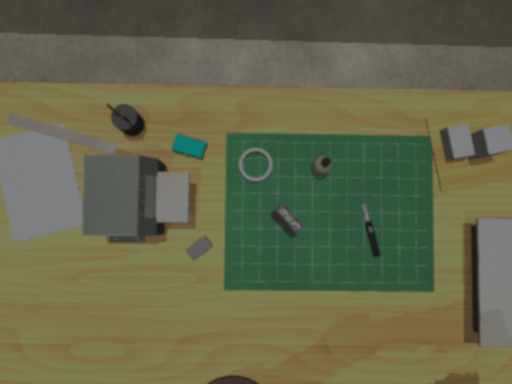

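View pics/side0.png

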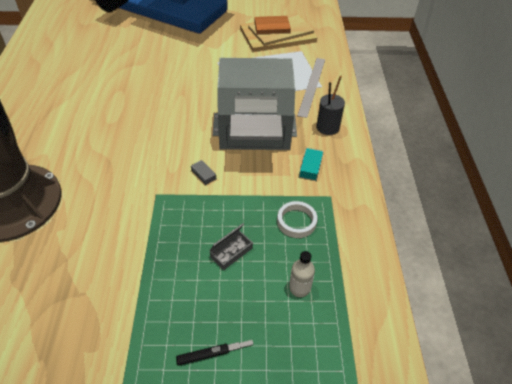

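The top view shows the open case on the mat at (287,220), a small grey block at (199,248) and a turquoise block at (190,147). The safe is at (120,195), with its tray at (172,197). The side view shows the case at (231,248), the small grey block at (203,172), the turquoise block at (311,164) and the tray at (256,125). The description picks the open case on the mat, since it is the larger one that isn't turquoise. I'll check it in a close crop.

```bash
python3 - <<'E'
import cv2,numpy as np
t=cv2.imread("pics/top0.png");s=cv2.imread("pics/side0.png")
f=lambda i,x,y,w,h,k:cv2.resize(i[y:y+h,x:x+w],(w*k,h*k),interpolation=cv2.INTER_CUBIC)
a=np.hstack([f(t,262,195,50,50,8)[:300*1+100],f(s,206,222,50,50,8)])
cv2.imwrite("pics/crop1.png",cv2.convertScaleAbs(a,alpha=1.6))
b=np.hstack([f(t,78,145,120,100,3),f(s,205,50,100,105,4)[:300*1] [:300]]) if 0 else None
A=f(t,78,140,120,105,3);B=f(s,205,50,100,105,4)
c=np.zeros((420,760,3),np.uint8);c[:315,:360]=A;c[:,360:]=B
cv2.imwrite("pics/crop2.png",cv2.convertScaleAbs(c,alpha=1.5))
E
```

```text
(no output)
```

View pics/crop1.png

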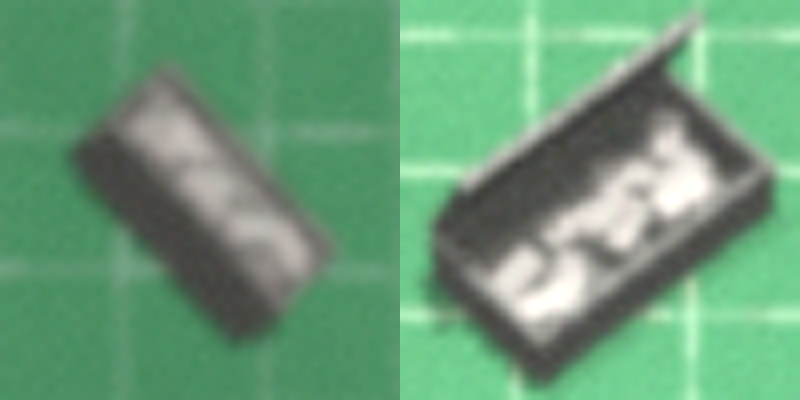

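View pics/crop2.png

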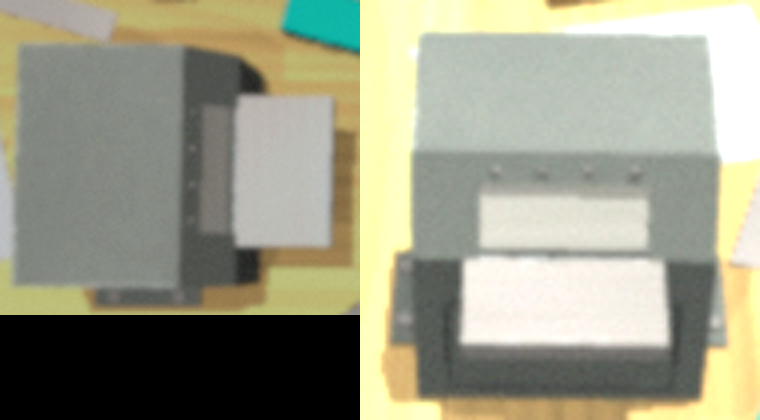

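The crop confirms the choice: an open case full of blades, with its lid leaning about 65–70° from the hinge on its lower-left long side (top view). Top-view rim corners are near (283,203), (304,226), (292,238) and (271,214). Tray corners in the top view run from (156,172) to (189,222).

```bash
cat >h.py <<'E'
import numpy as np
from rig import *
C={n:camera_model(n) for n in("top","side")}
def ray(n,p):
    m=C[n];f=192/np.tan(np.radians(m["fovy"]/2));R=np.array(m["R"]);t=np.array(m["t"])
    d=R.T@np.array([(p[0]-m["cx"])/f,(p[1]-m["cy"])/f,1]);return -R.T@t,d/np.linalg.norm(d)
def tri(a,b):
    (o1,d1),(o2,d2)=ray("top",a),ray("side",b)
    s=np.linalg.lstsq(np.c_[d1,-d2],o2-o1,rcond=None)[0]
    P,Q=o1+s[0]*d1,o2+s[1]*d2;return (P+Q)/2,np.linalg.norm(P-Q)
def plane(n,p,z):
    o,d=ray(n,p);return o+d*(z-o[2])/d[2]
E
python3 - <<'E'
from h import *
np.set_printoptions(precision=4,suppress=True)
T={"F+":((283.2,203.1),(252.5,243.5)),"F-":((303.9,226.3),(223.6,267)),"L-":((297.6,232.5),(214.1,245.7)),"L+":((277.6,210.6),(242.9,223.9)),
"H-":((292,238.1),(210.6,251.8)),"H+":((271.4,214.4),(239.1,232)),
"T1":((156.3,171.7),(281.5,114.5)),"T2":((189,171.7),(282,136.5)),"T3":((188.3,222.3),(230,136.7)),"T4":((156.7,222),(230.5,114.5))}
P={}
for k,v in T.items():
    P[k],e=tri(*v);print(k,P[k],round(e,4))
for k in("F+","F-","H-","H+"):print(k,plane("top",T[k][0],.027),plane("side",T[k][1],.027))
for k in("T1","T2","T3","T4"):print(k,plane("top",T[k][0],.125),plane("side",T[k][1],.125))
E
```

```text
F+ [ 0.608  -0.1352  0.0182] 0.0018
F- [ 0.5432 -0.1952  0.0116] 0.0022
L- [ 0.5244 -0.1718  0.061 ] 0.001
L+ [ 0.5851 -0.116   0.0673] 0.0024
H- [ 0.5111 -0.1605  0.0199] 0.0051
H+ [ 0.576  -0.102   0.0172] 0.0027
T1 [0.6816 0.2057 0.1187] 0.0036
T2 [0.681  0.1205 0.119 ] 0.0002
T3 [0.5498 0.1201 0.1163] 0.002
T4 [0.5492 0.2012 0.1202] 0.0011
F+ [ 0.6067 -0.1345  0.027 ] [ 0.6088 -0.1412  0.027 ]
F- [ 0.5421 -0.1933  0.027 ] [ 0.5451 -0.2047  0.027 ]
H- [ 0.5087 -0.16    0.027 ] [ 0.5142 -0.1651  0.027 ]
H+ [ 0.5744 -0.1015  0.027 ] [ 0.5775 -0.1091  0.027 ]
T1 [0.679  0.2045 0.125 ] [0.6826 0.1984 0.125 ]
T2 [0.6803 0.1198 0.125 ] [0.6805 0.1139 0.125 ]
T3 [0.5488 0.119  0.125 ] [0.5513 0.1106 0.125 ]
T4 [0.5486 0.2003 0.125 ] [0.55   0.1955 0.125 ]
```

The measurements hold up. The case length comes out at 88 mm, the tray at 131 × 82 mm and the lid angle at about 69°. The case centre is near (0.560, -0.150) with its x axis at 43°, and the middle of the mouth's lower edge is near (0.615, 0.199). Triangulated heights read about 7 mm low, within the pixel error. Next I move to a point behind the lid with the fingers closed.

{"api": "step_arm", "payload": {"plan": [[0.049, -0.0377, 0, 0], [0.049, -0.0377, 0, 0], [0.049, -0.0377, 0, 0], [0.049, -0.0377, 0, 0], [0.049, -0.0377, 0, 0], [0.049, -0.0377, 0, 0], [0.049, -0.0377, 0, 0], [0.049, -0.0377, 0, 0]], "jaw": 0, "newtons": 40}}

```text
time: 1.1
position: [0.4582, -0.2199, 0.2312]
ee_rot: [0.993, 0.119, -0.0, 0.0]
ft_force: [0.2, -0.7, -0.1]
width: -0.0
gripper_force: 0.0
```

{"api": "step_arm", "payload": {"plan": [[0.049, -0.0377, 0, 0], [0.049, -0.0377, 0, 0], [0, 0, 0.03, -9.8], [0, 0, 0.03, -9.8], [0, 0, 0.03, -9.8], [0, 0, 0, 0]]}}

```text
time: 1.85
position: [0.5329, -0.125, 0.1392]
ee_rot: [0.93, 0.367, -0.002, -0.001]
ft_force: [-0.7, -0.2, 0.8]
width: 0.0001
gripper_force: 0.0
```

{"api": "step_arm", "payload": {"plan": [[0, 0, 0.04, 0], [0, 0, 0.041, 0], [0, 0, 0, 0], [0, 0.006, 0, 0], [0, 0.006, 0.001, 0], [0, 0.006, 0.001, 0], [0, 0.005, 0.002, 0], [0, 0.004, 0.003, 0]]}}

```text
time: 2.85
position: [0.5536, -0.1452, 0.0534]
ee_rot: [0.93, 0.367, 0.0, 0.0]
ft_force: [0.1, 0.0, 0.1]
width: -0.0001
gripper_force: 0.3
```

{"api": "step_arm", "payload": {"plan": [[0, 0.003, 0.004, 0], [0, 0.002, 0.004, 0], [0, 0.001, 0.004, 0], [0, 0.001, 0.003, 0], [0, 0, 0, 0]]}}

```text
time: 3.48
position: [0.5578, -0.1499, 0.038]
ee_rot: [0.93, 0.367, -0.0, -0.0]
ft_force: [0.4, -0.0, 0.5]
width: 0.0
gripper_force: 0.0
```

```bash
python3 - <<'E'
from h import *
import cv2
t=read_camera("top");s=read_camera("side")
f=lambda i,x,y,w,h,k:cv2.resize(i[y:y+h,x:x+w,::-1],(w*k,h*k),interpolation=cv2.INTER_CUBIC)
cv2.imwrite("pics/c3.png",cv2.convertScaleAbs(np.hstack([f(t,247,185,80,80,5),f(s,191,205,80,80,5)]),alpha=1.5))
print(get_state()["ft_force"])
E
```

```text
[ 0.27745036  0.02485192 -0.00188258]
```

View pics/c3.png

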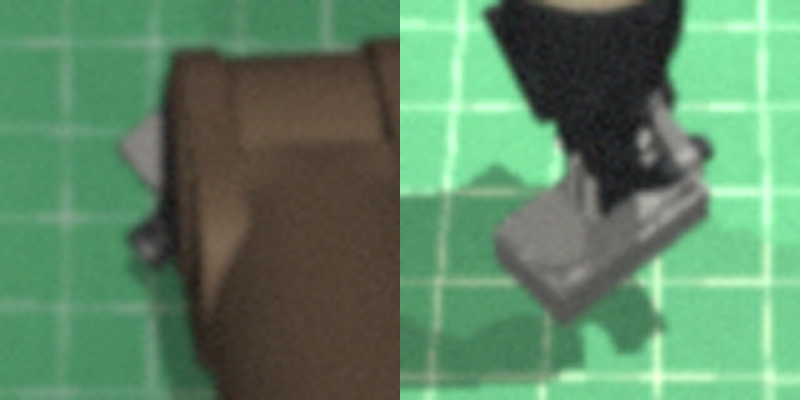

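The lid is almost down under the fingers at side-crop (600,210), and the case is still in place. I'll press it home.

{"api": "step_arm", "payload": {"plan": [[0, 0.004, 0.002, 0], [0, 0.004, 0.002, 0], [0, 0, 0.002, 0], [0, 0, 0.001, 0], [0, 0, 0.001, 0], [0, 0, 0, 0]]}}

```text
time: 4.32
position: [0.5635, -0.1559, 0.031]
ee_rot: [0.93, 0.367, 0.0, 0.0]
ft_force: [-2.1, -0.7, 8.4]
width: -0.0002
gripper_force: 3.9
```

{"api": "step_arm", "payload": {"plan": [[0, 0, 0.0015, 0], [0, 0, 0, 0]]}}

```text
time: 4.58
position: [0.5636, -0.1559, 0.0306]
ee_rot: [0.93, 0.367, 0.0, 0.001]
ft_force: [-6.2, -0.4, 20.5]
width: -0.0001
gripper_force: 10.3
```

{"api": "step_arm", "payload": {"plan": [[0, 0, -0.03, 0], [0, 0, -0.06, 0], [0, -0.06, -0.03, 0], [0, -0.06, 0, 0], [-0.06, -0.01, 0, 0], [0, 0, 0, 0]], "jaw": 0.085}}

```text
time: 5.32
position: [0.4295, -0.1066, 0.1465]
ee_rot: [0.931, 0.366, -0.002, 0.0]
ft_force: [0.2, 0.3, 0.1]
width: 0.0851
gripper_force: 0.0
```

```bash
python3 - <<'E'
from h import *
import cv2
t=read_camera("top");s=read_camera("side")
f=lambda i,x,y,w,h,k:cv2.resize(i[y:y+h,x:x+w,::-1],(w*k,h*k),interpolation=cv2.INTER_CUBIC)
cv2.imwrite("pics/c4.png",cv2.convertScaleAbs(np.hstack([f(t,262,195,50,50,8),f(s,206,222,50,50,8)]),alpha=1.5))
for n,i,b in(("top",t,(262,195)),("side",s,(200,220))):
    c=i[b[1]:b[1]+60,b[0]:b[0]+60].astype(int)
    m=(c[:,:,1]-c[:,:,0]<15).astype(np.uint8)
    k,l,st,ce=cv2.connectedComponentsWithStats(m)
    for j in range(1,k):
        if st[j,4]>60:
            p=np.argwhere(l==j)[:,::-1].astype(np.float32)+b
            r=cv2.minAreaRect(p);print(n,st[j],cv2.boxPoints(r).round(1).tolist(),r)
E
```

```text
Traceback (most recent call last):
cv2.error: OpenCV(4.12.0) /io/opencv/modules/imgproc/src/convhull.cpp:143: error: (-215:Assertion failed) total >= 0 && (depth == CV_32F || depth == CV_32S) in function 'convexHull'
```

View pics/c4.png

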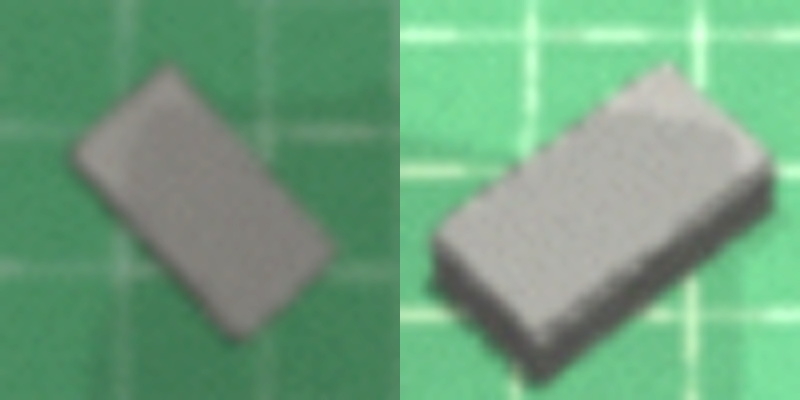

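The lid is flat shut and the case hasn't moved. Its top corners in the crop are (75,155), (170,65), (335,250) and (240,345). I'll take the centre from both views.

```bash
python3 - <<'E'
from h import *
a=[(75,155),(170,65),(335,250),(240,345)];b=[(35,238),(268,68),(372,158),(140,335)]
A=[np.array(p)/8+(262-.44,195-.44) for p in a];B=[np.array(p)/8+(206-.44,222-.44) for p in b]
print(tri(np.mean(A,0),np.mean(B,0)))
P=np.array([plane("top",p,.031) for p in A]);Q=np.array([plane("side",p,.031) for p in B])
for X in(P,Q):
    d=X[1]-X[2];d2=X[0]-X[3];print(X.mean(0).round(4),np.degrees(np.arctan2((d+d2)[1],(d+d2)[0])),np.linalg.norm(d),np.linalg.norm(X[0]-X[1])) if X is P else print(X.mean(0).round(4),np.degrees(np.arctan2(*((X[1]-X[0]+X[2]-X[3])[1::-1]))),np.linalg.norm(X[1]-X[0]))
s=get_state();p=s["position"];q=s["ee_rot"];y=2*np.arctan2(q[1],q[0]);c=(P.mean(0)+Q.mean(0))/2-p
print(c@[np.cos(y),np.sin(y),0],c@[np.sin(y),-np.cos(y),0],p,np.degrees(y))
E
```

```text
(array([ 0.55946249, -0.14658086,  0.02165405]), np.float64(0.00045082286546099625))
[ 0.5591 -0.1457  0.031 ] 41.97057114846496 0.08674916646668598 0.04601120565084207
[ 0.5605 -0.1523  0.031 ] 43.12734123039436 0.08803470497508308
0.06250536031341633 0.11810062495337591 [ 0.43354434 -0.10525747  0.14706056] 43.00382091994517
```

{"api": "step_arm", "payload": {"plan": [[0.031, 0.059, 0, 0], [0.0315, 0.059, 0, 0], [0, 0, 0.05, 0], [0, 0, 0.05, 0], [0, 0, 0.03, 0], [0, 0, 0.011, 0], [0, 0, 0, 0]]}}

```text
time: 6.3
position: [0.5523, -0.1452, 0.0056]
ee_rot: [0.93, 0.367, -0.0, -0.0]
ft_force: [0.3, 0.9, 0.6]
width: 0.0851
gripper_force: 0.0
```

{"api": "step_arm", "payload": {"plan": [[0, 0, 0, 0], [0, 0, 0, 0], [0, 0, 0, 0], [0, 0, 0, 0], [0, 0, 0, 0], [0, 0, 0, 0]], "jaw": 0.03, "newtons": 30}}

```text
time: 7.05
position: [0.553, -0.1459, 0.0072]
ee_rot: [0.93, 0.367, 0.001, 0.001]
ft_force: [0.2, -0.4, 4.1]
width: 0.0471
gripper_force: 30.7
```

{"api": "step_arm", "payload": {"plan": [[0, 0, -0.03, 0], [0, 0, -0.06, 0], [0, 0, -0.06, 0], [0, 0, -0.015, -9.4], [0, 0, 0, -9.4], [0, 0, 0, -9.4], [0, 0, 0, -9.4], [0, 0, 0, -9.4]]}}

```text
time: 8.05
position: [0.5516, -0.1457, 0.1713]
ee_rot: [0.705, 0.709, -0.0, 0.0]
ft_force: [0.1, -0.4, -0.6]
width: 0.0471
gripper_force: 32.6
```

{"api": "step_arm", "payload": {"plan": [[0, 0, 0, 0]]}}

```text
time: 8.18
position: [0.5516, -0.1457, 0.1711]
ee_rot: [0.707, 0.707, 0.0, 0.0]
ft_force: [-0.3, 0.6, -1.5]
width: 0.0471
gripper_force: 32.6
```

{"api": "step_arm", "payload": {"plan": [[0.058, 0.0127, 0, 0], [0.058, 0.0127, 0, 0], [0.058, 0.0127, 0, 0], [0.058, 0.0127, 0, 0], [0.05, 0.0127, 0, 0], [0, 0, 0.01, 0], [0, 0, 0.01, 0], [0, 0, 0, 0]]}}

```text
time: 9.18
position: [0.6143, 0.1343, 0.1496]
ee_rot: [0.708, 0.706, -0.001, -0.0]
ft_force: [0.5, -0.0, -0.8]
width: 0.0469
gripper_force: 32.6
```

```bash
python3 - <<'E'
from h import *
import cv2
t=read_camera("top");s=read_camera("side")
f=lambda i,x,y,w,h,k:cv2.resize(i[y:y+h,x:x+w,::-1],(w*k,h*k),interpolation=cv2.INTER_CUBIC)
cv2.imwrite("pics/c5.png",cv2.convertScaleAbs(np.hstack([f(t,140,150,80,90,5),f(s,215,70,80,90,5)]),alpha=1.4))
E
```

```text
(no output)
```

View pics/c5.png

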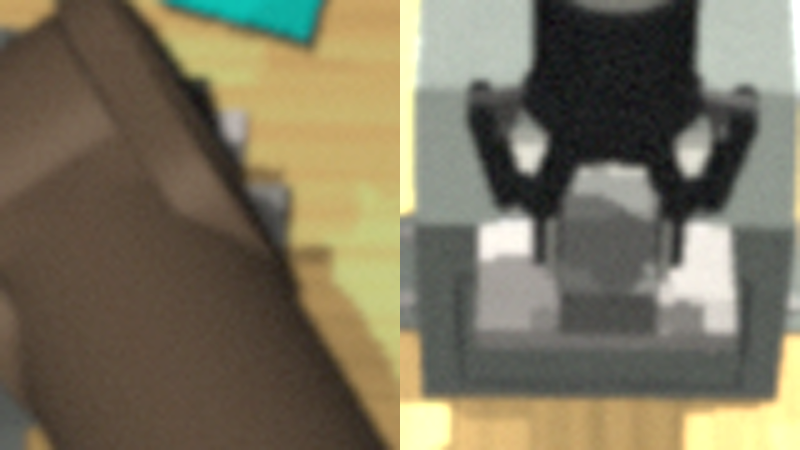

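The case is centred over the tray: in the side crop the case centre and tray centre are both near x=607. I'll lower it until it touches.

{"api": "step_arm", "payload": {"plan": [[0.01, 0, 0.008, 0], [0, 0, 0.006, 0], [0, 0, 0.003, 0], [0, 0, 0.002, 0], [0, 0, 0.001, 0], [0, 0, 0, 0]]}}

```text
time: 10.02
position: [0.615, 0.1465, 0.1308]
ee_rot: [0.707, 0.708, -0.0, 0.0]
ft_force: [-0.1, 0.3, -1.2]
width: 0.0474
gripper_force: 32.6
```

{"api": "step_arm", "payload": {"plan": [[0, 0, 0.001, 0], [0, 0, 0.001, 0], [0, 0, 0, 0]]}}

```text
time: 10.4
position: [0.6151, 0.1466, 0.1293]
ee_rot: [0.707, 0.708, 0.0, 0.0]
ft_force: [-2.2, -1.0, 4.1]
width: 0.0471
gripper_force: 33.3
```

{"api": "step_arm", "payload": {"plan": [[0, 0, 0, 0], [0, 0, 0, 0], [0, 0, 0, 0], [0, 0, -0.03, 0], [0, 0, -0.05, 0], [-0.04, 0, 0, 0], [-0.042, 0, 0, 0], [0, 0, 0, 0]], "jaw": 0.085}}

```text
time: 11.4
position: [0.6155, 0.0595, 0.2085]
ee_rot: [0.709, 0.705, -0.001, 0.001]
ft_force: [-0.7, 0.4, 0.4]
width: 0.0851
gripper_force: 0.0
```

{"api": "step_arm", "payload": {"plan": [[0, 0, 0, 0], [0, 0, 0, 0], [0, 0, 0.035, 0], [0, 0, 0.035, 0], [0, 0, 0.005, 0], [0, 0, 0, 0]], "jaw": 0}}

```text
time: 12.15
position: [0.6153, 0.0654, 0.1344]
ee_rot: [0.706, 0.708, 0.0, -0.0]
ft_force: [0.4, 0.0, -0.9]
width: 0.0002
gripper_force: 0.0
```

```bash
python3 - <<'E'
from h import *
import cv2
s=read_camera("side")
f=lambda i,x,y,w,h,k:cv2.resize(i[y:y+h,x:x+w,::-1],(w*k,h*k),interpolation=cv2.INTER_CUBIC)
cv2.imwrite("pics/c6.png",cv2.convertScaleAbs(f(s,205,60,100,100,5),alpha=1.4))
E
```

```text
(no output)
```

View pics/c6.png

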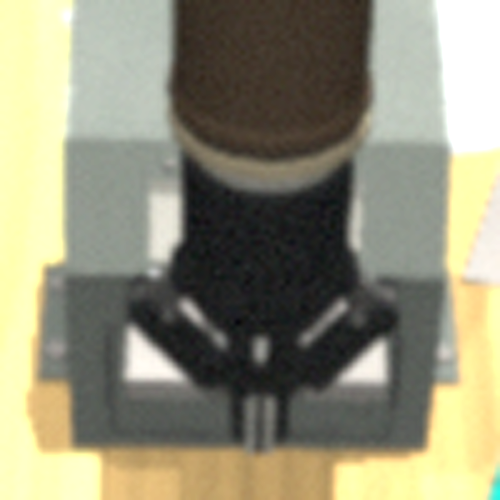

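{"api": "step_arm", "payload": {"plan": [[0.01, 0, 0, 0], [0.01, 0, 0, 0], [0.01, 0, 0, 0], [0.01, 0, 0, 0], [0.01, 0, 0, 0], [0.01, 0, 0, 0]]}}

```text
time: 12.95
position: [0.6151, 0.1248, 0.1338]
ee_rot: [0.707, 0.707, -0.0, 0.0]
ft_force: [0.5, -3.7, 2.0]
width: -0.0
gripper_force: 1.6
```

{"api": "step_arm", "payload": {"plan": [[0.01, 0, 0, 0], [0.01, 0, 0, 0], [0.01, 0, 0, 0]]}}

```text
time: 13.32
position: [0.6152, 0.1538, 0.1338]
ee_rot: [0.707, 0.707, -0.001, 0.001]
ft_force: [0.4, -5.4, 4.6]
width: -0.0001
gripper_force: 3.1
```

{"api": "step_arm", "payload": {"plan": [[0.012, 0, 0, 0], [0.012, 0, 0, 0], [0.012, 0, 0, 0]]}}

```text
time: 13.7
position: [0.6144, 0.1923, 0.1336]
ee_rot: [0.706, 0.708, 0.0, -0.001]
ft_force: [0.5, -0.9, 0.1]
width: -0.0001
gripper_force: 0.0
```

{"api": "step_arm", "payload": {"plan": [[0.01, 0, 0, 0], [0, 0, 0, 0]]}}

```text
time: 13.95
position: [0.6145, 0.202, 0.1337]
ee_rot: [0.706, 0.708, 0.0, -0.0]
ft_force: [0.1, 0.2, 0.8]
width: -0.0
gripper_force: 0.2
```

{"api": "step_arm", "payload": {"plan": [[-0.05, 0, 0, 0], [-0.06, 0, 0, 0], [-0.06, 0, 0, 0], [-0.06, 0, -0.03, 0], [-0.06, 0, -0.05, 0], [-0.05, -0.05, -0.03, 0], [0, -0.06, 0, 0], [0, 0, 0, 0]]}}

```text
time: 14.95
position: [0.5095, -0.1155, 0.2256]
ee_rot: [0.707, 0.707, -0.002, -0.001]
ft_force: [0.4, -0.5, 0.8]
width: 0.0
gripper_force: 0.0
```

```bash
python3 - <<'E'
from h import *
import cv2
cv2.imwrite("pics/end.png",np.vstack([cv2.resize(read_camera(n)[:,:,::-1],(400,300)) for n in("top","side")]))
E
```

```text
(no output)
```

View pics/end.png

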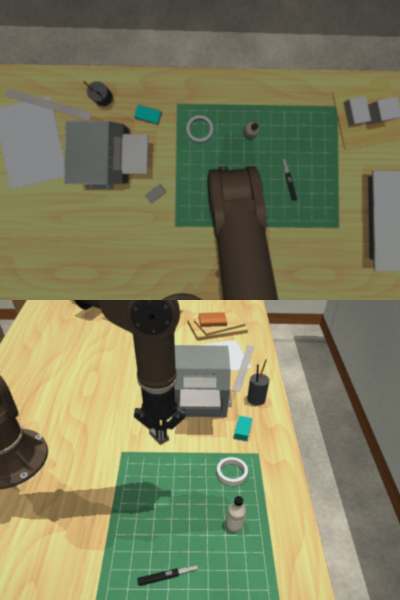

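The tray at (134,154) is empty and the flap at side (200,383) is shut. The case isn't on the bench, and the knife, tape and glue are where they were. Handing in.

```bash
python3 -c "
from rig import *
print(sign_off())"
```

```text
the job is handed in; nothing more can be done
None
```

I pressed the case's lid shut on the mat, carried the case to the tray and pushed it end first through the flap; the last pictures show the tray empty and the flap shut, with the knife, tape and glue in place, and I handed the job in at about 15 s.

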